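# Function check of a locking clamp at the kit-packing bench

## Robot

A 6-joint arm with a two-finger parallel gripper is mounted at the origin on the work surface. World frame = base frame: x ahead of the robot, y to its left, z up, the work surface at z = 0. Lengths are in m, angles in rad, forces in N, time in s.
With the tool pointing down it reaches from about 0.4 to 0.825 m from the base axis. Payload 7 kg.
Tool frame: the origin (TCP) lies at the centre of the arm's flange, where the gripper is bolted on; the fingertips stand 178 mm ahead of it and the grasp point (between the pads) lies 159 mm ahead of it; z points along the fingers, y is the direction in which the jaws open and shut (so a half turn about z gives the same grasp; the last joint's range is limited). The gripper opens to 88 mm and grips with 3 to 60 N. Pads are 19 mm wide; open, the fingers measure 130 mm over their backs; the gripper's body (78 mm by 193 mm) begins 47 mm behind the grasp point.
Start: joints at [1.635, 0.359, 0.012, 0, -1.224, -0.288], TCP at [0.15, 0.658, 0.405] pointing down, gripper open.
Joint ranges: [-3.07, 3.07], [-1.43, 2.12], [-1.02, 1.25], [-3.03, 1.67], [-3.05, -0], [-3.03, 3.03]. Speed limits (rad/s): [2.39, 2.39, 3.01, 3.14, 3.14, 3.14].

## Interface

Orientations are given as [roll, pitch, yaw] about the fixed x, y, z axes, in that order (R = Rz(yaw) Ry(pitch) Rx(roll)).
In Python, from station import arm gives the robot as it stands.
- The arm moves only by the shell command python3 -m handwheel 'ROWS' [OPENING] [FORCE]. ROWS is JSON, a list of rows, each a list of 4 numbers: the shift along the world's x, y, z in cm, then the turn about the world's z in rad. In form: [[dx, dy, dz, yaw], ...]. A call has 1 to 20 rows; each row shifts and turns the commanded pose from where the row before left it; what a row does not reach is not made up. A row lasts 1/10 s, in which the tool goes at most 50 mm and 8.59 degrees, less where a joint would pass 70% of its speed; a pose out of reach is approached as far as the arm can. A call is refused whole if a number of a shift passes 5 or a number of a turn 0.15, either way. A call with a gripper value outside its range is refused whole. OPENING is the closure, from 0 (fully open) to 1 (shut), set as the call begins (- or left out, the last holds). The fingers move at their own pace and stop on an object; FORCE is the grip in N (left out, the last holds). Time passes only in rows, so rows that do not move let the fingers close. It gives the time, the measured TCP pose, the force and the opening at its end, in the units of the state.
- arm.get_state(): the state, without advancing time (a new reading comes with each control period).
- arm.grab_frame(name): name is "scene" or "top" or "wrist"; returns a dict with "image" (384x512x3 uint8, red, green, blue), "depth" (384x512 float32, m along the optical axis (not along the pixel's ray), 0 where there is no reading), "vfov" (degrees; the focal length in pixels is half the picture's height over the tangent of half this angle, whatever the lens; pixels are square), "cx", "cy" (the principal point, pixels), "rvec" (rotation vector, rad) and "tvec" (3), from world to camera coordinates, as OpenCV has them. Camera axes: x right, y down, z forward; pixel columns grow to the right and rows downward; lengths in m; the calibration is good to about 2 mm. A picture is of the moment at which its call begins.
- arm.job_done(): hands the job in, once; it reports no verdict.
The state is a dict: "t": time; "q": joint angles; "qd": joint speeds; "joint_efforts": joint torques, N m; "eef_pos": TCP position; "ee_rot": TCP orientation; "force": force on the tool from outside, world axes, zero at the start; "moment": the same for the moment, N m; "width": finger opening in m.
Only numpy, scipy, OpenCV 4.12 (cv2) and the standard library are available. Lean on these libraries where they do the work, as an engineer would, in place of code of your own. Each camera call takes 0.05 s, during which the arm holds its last target.

## Task

Check the catch of the red locking clamp before it is packed: squeeze its two handle bars together, between the pivot and the ratchet, until the ratchet catches, then let go and see that it stays shut by itself for a moment. Then press its round red thumb pad down to free the ratchet so that the clamp springs open, and finish with it open and the hand clear of it. Leave the black clamp alone.

Things in the scene. Friction and masses are not known exactly. Their poses are not given: they have to be found in the camera images.
- red_clamp: Scissor clamp, red ring and pad, flat on a fixed stand (plate 225 x 80 x 8 mm). Origin: on the bench under the pivot; z up, jaws to +x, two 8 mm bars to -x, 56 to 64 mm high. The -y bar is fixed: (-25,-8), (-75,-9), (-110,-18) mm, then an open ring 37 mm wide at (-150,-22). The +y half swings on the pivot, mirrors it when shut and ends in a pad. Ratchet bridge at x -104 to -116, top 68 mm.
- red_handle (a joint): Swing of the moving (+y) bar, rad: 0 open (a spring holds it there), 0.26 shut. The ratchet holds it at about 0.18 (first tooth) or 0.25 (second, after a full squeeze). Squeeze both bars at clamp x = -45 to -70 mm (best -58), fingers closing along its y, tips 35 to 48 mm above the bench: outer faces at y = -13 (fixed) and +28 open, +13 shut. Takes 6 to 14 N; grip with about 35 N.
- red_pad (a point): Top centre of the round red thumb pad (36 mm wide, 66 mm high) ending the moving bar; in the clamp's frame (-150,22) mm shut, (-139,60) open. Behind x = -75 the bar bends down on a light spring (1 to 1.5 N at the pad): 8 mm down frees the ratchet, stop at 12 mm. Press straight down 9 to 11 mm with shut fingers; the pad then springs away to +y from under them. The fixed ring begins 26 mm from its centre.
- black_clamp: A like clamp with black ring and black pad on a like stand, beside the red one: leave it alone. Same size and frame: origin on the bench under the pivot, jaws to +x, handles to -x, moving half on +y, open.

How it is judged:
On the way, in this order (a step that is already met when the one before it is completed fails the run):
1. the red clamp is shut and its ratchet holds it with nothing touching the clamp (value of joint red_handle above 0.15 rad and contact force between each of the fingers, the arm and red_clamp below 0.1 N), for 0.3 s.
2. the ratchet is freed and the red clamp has sprung open (value of joint red_handle below 0.05 rad), for 0.1 s.
At the end, for the whole second after the job is handed in: After having been shut (handle joint above 0.15 rad, held by its ratchet alone, untouched, for 0.3 s) the red clamp is open again, its handle joint below 0.05 rad, and nothing touches it (value of joint red_handle below 0.05 rad and contact force between anything else and red_clamp below 0.1 N).
It fails at once if the robot pushes on the black clamp (over 1 N) (contact force between any of the fingers, the arm and black_clamp above 1 N).
It also fails if it takes over 35 s, if anything falls off the work surface, if the arm or the gripper's body presses on something with over 40 N, if the wrist force passes 120 N, or if a joint passes its speed limit or range.

## Working session

There is one attempt and no reset: what is moved stays moved. The work goes in short steps, Python scripts to look and compute and a shell command to move; the robot and the scene stay as the last step left them, time stands still between calls to the robot, and variables do not carry over. Pictures are saved under pics/ and viewed, and the job is handed in when it is done.

```bash
mkdir -p pics; python3 - <<'E'
from station import arm
import cv2,numpy as np
s=arm.get_state(); print(s)
for n in ("scene","top"):
    f=arm.grab_frame(n); cv2.imwrite(f"pics/{n}0.png",f["image"][:,:,::-1]); np.savez(f"{n}0.npz",**f)
    print(n,f["vfov"],f["cx"],f["cy"],f["rvec"],f["tvec"])
E
```

```text
{'t': 0.0, 'q': array([ 1.63507717e+00,  3.59417922e-01,  1.10779026e-02, -3.62217717e-04,
       -1.22407508e+00, -2.88116260e-01]), 'qd': array([ 0.00125294,  0.00127823,  0.00142719, -0.00182551,  0.00085882,
       -0.0004608 ]), 'joint_efforts': array([-2.75808407e-04, -5.82708907e+01,  2.93055117e+01,  6.99730933e+00,
        6.87092674e-03, -1.55447933e-04]), 'eef_pos': array([0.14977421, 0.65798945, 0.40370847]), 'ee_rot': array([ 3.13994384e+00, -1.33544793e-04, -2.23958670e-01]), 'force': array([-0.55048635, -0.4551756 , -0.96446239]), 'moment': array([-0.06539912, -0.01493561,  0.01549118]), 'width': 0.08753900713986253}
scene 47.07478377102869 254.30473242035984 193.5464162660093 [ 2.21319374  1.31626375 -0.41816583] [-0.29104542 -0.36174316  1.22407082]
top 46.190466618107095 247.32048701347736 180.05415693138335 [ 2.14366302 -2.15532045  0.13425657] [0.02978999 0.58061052 0.80569727]
```

View pics/top0.png

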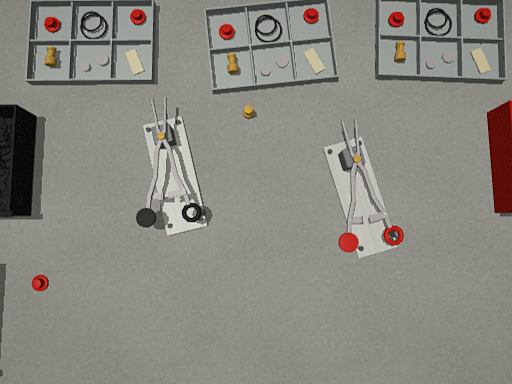

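View pics/scene0.png

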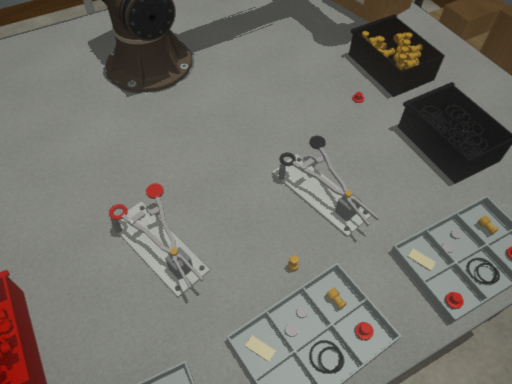

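The top view shows the red clamp with its pivot at (357,159), pad at (348,242) and ring at (393,236). The black clamp is to its left, with its pivot at (161,135).

```bash
cat > h.py <<'E'
import cv2,numpy as np
def K(f):
    F=192/np.tan(np.radians(f["vfov"])/2); return np.array([[F,0,f["cx"]],[0,F,f["cy"]],[0,0,1.]])
def ray(f,u,v,z):
    R=cv2.Rodrigues(np.array(f["rvec"]))[0]; t=np.array(f["tvec"]).ravel()
    c=-R.T@t; d=R.T@np.linalg.inv(K(f))@[u,v,1]
    return c+d*(z-c[2])/d[2]
def dep(f,u,v):
    R=cv2.Rodrigues(np.array(f["rvec"]))[0]; t=np.array(f["tvec"]).ravel()
    z=np.median(f["depth"][int(v)-1:int(v)+2,int(u)-1:int(u)+2])
    return R.T@(np.linalg.inv(K(f))@[u,v,1]*z-t)
def blobs(f,lo,hi,amin=15):
    h=cv2.cvtColor(np.ascontiguousarray(f["image"]),cv2.COLOR_RGB2HSV)
    m=cv2.inRange(h,lo,hi)
    if lo[0]==0 and hi[0]<15 and lo[1]>100: m|=cv2.inRange(h,(170,lo[1],lo[2]),(180,255,255))
    n,l,s,c=cv2.connectedComponentsWithStats(m)
    return [(c[i].round(1),s[i]) for i in range(1,n) if s[i][4]>=amin],m
E
python3 - <<'E'
from h import *
np.set_printoptions(precision=4,suppress=True)
for n in("top","scene"):
    f=dict(np.load(f"{n}0.npz"))
    print(n,"cam",ray(f,250,190,0))
    for nm,lo,hi in(("red",(0,130,70),(8,255,255)),("yel",(15,120,80),(30,255,255))):
        for c,s in blobs(f,lo,hi)[0]:
            print(nm,c,s,ray(f,*c,.066)[:2],ray(f,*c,.060)[:2],"dep",dep(f,*c))
E
```

```text
top cam [0.5662 0.0218 0.    ]
red [137.3  16.3] [130   9  16  16 174] [0.8938 0.235 ] [0.897  0.2366] dep [0.9166 0.2465 0.0226]
red [310.7  15.2] [303   8  16  15 176] [ 0.8931 -0.0958] [ 0.8962 -0.0967] dep [ 0.9158 -0.1021  0.0225]
red [482.7  14.9] [474   8  17  15 192] [ 0.8907 -0.422 ] [ 0.8939 -0.4252] dep [ 0.9143 -0.4467  0.0208]
red [395.8  18.8] [388  12  16  15 183] [ 0.8844 -0.2571] [ 0.8874 -0.2591] dep [ 0.9066 -0.272   0.0225]
red [51.5 23.7] [ 44  17  16  15 175] [0.8803 0.3987] [0.8834 0.4015] dep [0.9022 0.4188 0.0229]
red [226.1  31.1] [219  24  15  15 178] [0.8625 0.0653] [0.8654 0.0656] dep [0.8835 0.0677 0.0227]
red [501.1 155.4] [ 487  101   25  112 2245] [ 0.6196 -0.4353] [ 0.6207 -0.4387] dep [ 0.6249 -0.4514  0.0375]
red [393.4 235.2] [383 226  21  19 226] [ 0.4765 -0.2331] [ 0.4766 -0.235 ] dep [ 0.4768 -0.2428  0.0351]
red [348. 242.] [339 233  19  19 301] [ 0.4649 -0.152 ] [ 0.4649 -0.1533] dep [ 0.4649 -0.1521  0.0657]
red [ 39.4 282.7] [ 32 275  16  16 191] [0.3964 0.3946] [0.3958 0.3974] dep [0.392  0.4171 0.0175]
yel [399.6  50.7] [395  42  10  18 1
[... 1527 characters left out ...]

yel [365.   33.5] [362  31   7   7  36] [0.2443 0.5405] [0.2379 0.5469] dep [0.259  0.5261 0.0795]
yel [399.4  49.4] [367  32  55  38 979] [0.3433 0.5781] [0.3377 0.5848] dep [0.3341 0.5891 0.0562]
yel [347.9 193.1] [345 191   7   6  29] [0.6592 0.1866] [0.6562 0.19  ] dep [0.6619 0.1835 0.0714]
yel [487.3 224.1] [479 216  19  18 149] [0.8466 0.3789] [0.8451 0.384 ] dep [0.8355 0.4174 0.0203]
yel [173.7 251.2] [171 248   7   7  36] [ 0.6142 -0.1719] [ 0.6108 -0.1714] dep [ 0.6159 -0.1721  0.069 ]
yel [293.4 262.7] [289 255  10  16 112] [0.739  0.0091] [0.7366 0.0111] dep [0.7263 0.0197 0.0337]
yel [335.5 297.3] [327 288  19  20 159] [0.8297 0.0384] [0.8281 0.0406] dep [0.818  0.0545 0.0222]
```

The checks agree. Pivot to pad measures 151.3 mm against 151.4 mm nominal. Clamp yaw is 0.278 from the pad and 0.281 from the ring. The pivot is at (0.615,-0.172), so the squeeze point (-58,0) is at world (0.559,-0.188), with tool yaw 0.28.

```bash
python3 -m handwheel '[[3.1,-3.2,0,0],[3.1,-3.2,0,0],[3.1,-3.2,0,0],[3.1,-3.2,0,0],[3.1,-3.2,0,0],[3.1,-3.2,0,0],[3.1,-3.2,0,0],[3.1,-3.2,0,0]]' 0 35
python3 -m handwheel '[[1.2,-4.2,0,0.1],[1.2,-4.2,0,0.1],[1.2,-4.2,0,0.1],[1.2,-4.2,0,0.1],[1.2,-4.2,0,0.1],[1.2,-4.2,0,0],[1.2,-4.2,0,0],[1.2,-4.2,0,0],[1.2,-4.2,0,0],[1.2,-4.2,0,0],[1.2,-4.2,0,0],[1.2,-4.2,0,0],[1.2,-4.2,0,0],[0.5,-4.2,0,0],[0,0,0,0],[0,0,0,0]]'
python3 - <<'E'
from station import arm
import cv2,numpy as np
np.set_printoptions(precision=4,suppress=True)
s=arm.get_state(); print(s["t"],s["q"],s["eef_pos"],s["ee_rot"])
f=arm.grab_frame("wrist"); cv2.imwrite("pics/w1.png",f["image"][:,:,::-1]); np.savez("w1.npz",**f)
from h import *
for nm,lo,hi in(("red",(0,130,70),(8,255,255)),("yel",(15,120,80),(30,255,255))):
    for c,s in blobs(f,lo,hi)[0]:
        print(nm,c,s,ray(f,*c,.066)[:2],ray(f,*c,.070)[:2],"dep",dep(f,*c))
E
```

```text
t: 0.9
eef_pos: [0.3987, 0.4006, 0.4045]
ee_rot: [3.141, 0.0, -0.224]
force: [0.4, 0.5, 0.7]
width: 0.0879
t: 2.5
eef_pos: [0.5586, -0.187, 0.4038]
ee_rot: [-3.141, 0.001, 0.274]
force: [-0.3, 0.1, -0.1]
width: 0.0878
2.5 [ 0.0086  0.2194 -0.1844 -0.0003 -1.1685  1.8359] [ 0.5586 -0.187   0.4038] [-3.1409  0.0014  0.2736]
red [479.4 168.6] [ 425  100   87  121 6921] [ 0.6367 -0.4362] [ 0.6366 -0.4328] dep [ 0.637  -0.4506  0.049 ]
red [205.  237.1] [191 224  29  26 596] [ 0.4681 -0.1529] [ 0.4701 -0.153 ] dep [ 0.4679 -0.1529  0.0657]
red [271.1 240.5] [257 231  28  19 279] [ 0.4856 -0.2325] [ 0.4874 -0.2317] dep [ 0.4594 -0.2443  0.0086]
yel [253.4 122.4] [248 117  12  12 120] [ 0.6165 -0.1729] [ 0.6166 -0.1728] dep [ 0.6167 -0.1728  0.071 ]
yel [ 94.6 263.3] [ 85 239  27  49 463] [ 0.3949 -0.0264] [ 0.3979 -0.0282] dep [ 0.5755 -0.1343  0.3093]
yel [408.3 261.6] [392 239  27  49 511] [ 0.5044 -0.4077] [ 0.506  -0.4047] dep [ 0.6008 -0.2239  0.3087]
yel [385.3 305.2] [ 225  298  287   13 2704] [ 0.4363 -0.4055] [ 0.4387 -0.4025] dep [ 0.5911 -0.2155  0.3191]
yel [374.7 378.6] [372 375   7   9  29] [ 0.3157 -0.4403] [ 0.3197 -0.4369] dep [ 0.5477 -0.2391  0.3   ]
yel [381.1 380.7] [378 377   7   7  19] [ 0.3146 -0.4508] [ 0.3185 -0.4472] dep [ 0.5514 -0.2382  0.304 ]
```

View pics/w1.png

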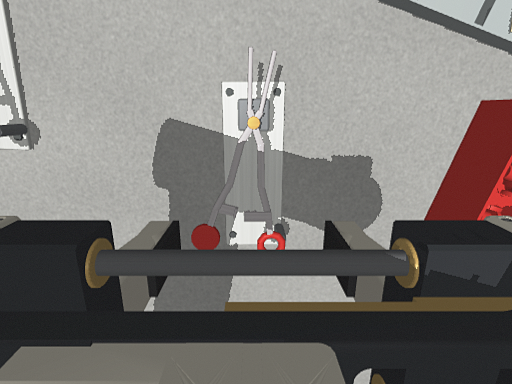

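The wrist view shows the pivot at (253,122), the pad at (205,237), the ring at (271,240), and the clamp lying along the fingers' mid-line. It agrees with the top view to about 3 mm. I'll lower to tips 42 mm.

```bash
python3 -m handwheel '[[0.1,-0.1,-3,0],[0,0,-3,0],[0,0,-3,0],[0,0,-3,0],[0,0,-3,0],[0,0,-2,0],[0,0,-1.4,0],[0,0,0,0],[0,0,0,0]]'
python3 -m handwheel '[[0,0,0,0],[0,0,0,0],[0,0,0,0],[0,0,0,0],[0,0,0,0],[0,0,0,0],[0,0,0,0],[0,0,0,0],[0,0,0,0],[0,0,0,0]]' 1 35
```

```text
t: 3.45
eef_pos: [0.5601, -0.1859, 0.2212]
ee_rot: [3.141, -0.0, 0.278]
force: [-0.0, -0.5, 1.0]
width: 0.0876
t: 4.45
eef_pos: [0.5586, -0.1887, 0.2198]
ee_rot: [3.141, 0.004, 0.276]
force: [-0.8, -13.3, -4.7]
width: 0.0244
```

Width is 24.4 mm, below the 26 mm nominal for shut, so the squeeze is full. I'll release and look.

```bash
python3 -m handwheel '[[0,0,0,0],[0,0,0,0],[0,0,0,0],[0,0,0,0],[0,0,0,0],[0,0,0,0],[0,0,0,0],[0,0,0,0],[0,0,0,0],[0,0,0,0]]' 0
python3 -m handwheel '[[0,0,2,0],[0,0,3,0],[0,0,3,0],[0,0,3,0],[0,0,3,0],[0,0,3,0],[0,0,0,0],[0,0,0,0]]'
cat > look.py <<'E'
import sys
from station import arm
from h import *
np.set_printoptions(precision=4,suppress=True)
s=arm.get_state(); print(s["t"],s["eef_pos"],s["ee_rot"],s["force"],s["width"])
for n in sys.argv[2:]:
    f=arm.grab_frame(n); cv2.imwrite(f"pics/{n}{sys.argv[1]}.png",f["image"][:,:,::-1])
    for nm,lo,hi in(("red",(0,130,50),(8,255,255)),("yel",(15,120,80),(30,255,255))):
        for c,st in blobs(f,lo,hi)[0]:
            p=ray(f,*c,.066)
            if .4<p[0]<.65 and -.3<p[1]<-.1: print(n,nm,c,st,p[:2],ray(f,*c,.070)[:2],"dep",dep(f,*c))
E
python3 look.py 2 wrist top scene
```

```text
t: 5.45
eef_pos: [0.5598, -0.1869, 0.2207]
ee_rot: [3.142, -0.0, 0.276]
force: [0.0, 0.0, -0.7]
width: 0.087
t: 6.25
eef_pos: [0.5597, -0.1868, 0.3913]
ee_rot: [3.141, -0.002, 0.276]
force: [-0.2, 1.5, -0.2]
width: 0.0875
6.25 [ 0.5597 -0.1868  0.3913] [ 3.1414 -0.0017  0.2761] [-0.1683  1.5168 -0.1963] 0.08747001874812749
wrist red [271.3 243.8] [257 237  29  13 200] [ 0.4896 -0.2314] [ 0.4915 -0.2305] dep [ 0.4888 -0.2317  0.0643]
wrist red [232.6 244.5] [219 238  28  12 261] [ 0.4762 -0.1873] [ 0.4783 -0.187 ] dep [ 0.4761 -0.1873  0.0657]
wrist yel [253.1 125. ] [247 119  13  13 127] [ 0.6165 -0.1728] [ 0.6167 -0.1727] dep [ 0.6168 -0.1727  0.0716]
top red [393.3 235.1] [384 225  20  20 222] [ 0.4767 -0.2329] [ 0.4767 -0.2317] dep [ 0.477  -0.2431  0.0336]
top red [374.6 241.2] [371 233   8  18  91] [ 0.4661 -0.1993] [ 0.4661 -0.1982] dep [ 0.4661 -0.1993  0.0658]
scene red [136.7 197. ] [128 190  18  15 209] [ 0.4661 -0.1899] [ 0.4692 -0.1902] dep [ 0.4653 -0.1899  0.065 ]
scene red [117.5 212.2] [109 205  18  15 126] [ 0.4827 -0.2352] [ 0.4857 -0.2351] dep [ 0.4323 -0.2359 -0.0014]
scene yel [173.6 251.1] [171 248   7   7  38] [ 0.6139 -0.172 ] [ 0.6162 -0.1723] dep [ 0.6161 -0.1723  0.0698]
```

View pics/wrist2.png

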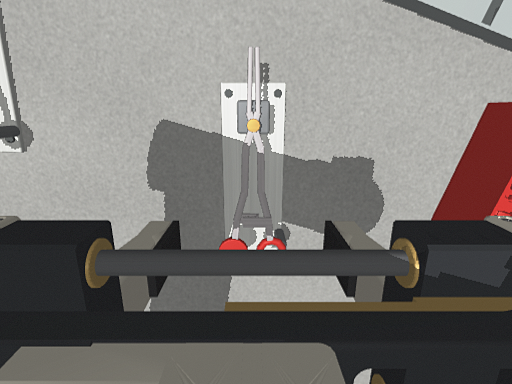

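View pics/top2.png

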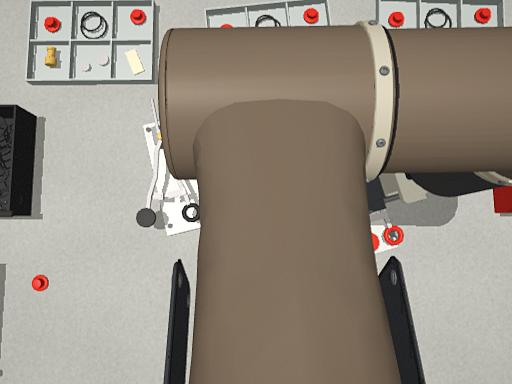

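The clamp stays shut: in the wrist view the pad at (232,244) is now next to the ring at (271,244). The pad centre is at about (0.4655,-0.191), and the prediction is (0.465,-0.192). I'll turn a quarter so the shut fingers lie along the clamp's x, well away from the ring.

```bash
python3 -m handwheel '[[-0.9,0,0,-0.143],[-0.9,0,0,-0.143],[-0.9,0,0,-0.143],[-0.9,0,0,-0.143],[-0.9,0,0,-0.143],[-0.9,-0.1,0,-0.143],[-0.9,-0.1,0,-0.143],[-0.9,-0.1,0,-0.143],[-0.9,-0.1,0,-0.143],[-0.7,0,0,-0.143],[-0.6,0,0,-0.143],[0,0,0,0],[0,0,0,0]]' 1 20
python3 -m handwheel '[[0,0,-3,0],[0,0,-3,0],[0,0,-3,0],[0,0,-3,0],[0,0,-1,0],[0,0,0,0],[0,0,0,0]]'
python3 look.py 3 wrist scene
```

```text
t: 7.7
eef_pos: [0.4659, -0.1908, 0.3901]
ee_rot: [3.141, 0.0, -1.292]
force: [0.1, -0.2, 0.5]
width: 0.0003
t: 8.4
eef_pos: [0.4666, -0.1909, 0.2615]
ee_rot: [-3.141, -0.001, -1.295]
force: [-0.8, -0.1, 0.1]
width: 0.0007
8.4 [ 0.4666 -0.1909  0.2615] [-3.141  -0.0006 -1.2952] [-0.7925 -0.0951  0.0756] 0.0007257872278837994
wrist red [254.3 154.4] [ 227  128   56   54 1708] [ 0.4784 -0.2365] [ 0.4787 -0.2371] dep [ 0.4755 -0.228   0.008 ]
wrist red [253.1 212.2] [229 198  51  50 932] [ 0.4687 -0.1994] [ 0.4691 -0.2008] dep [ 0.4687 -0.1995  0.0662]
wrist yel [ 20.8 191. ] [  6 180  29  23 391] [ 0.6174 -0.1726] [ 0.6145 -0.1746] dep [ 0.6139 -0.175   0.0708]
wrist yel [239.4 263.7] [238 239   4  49 147] [ 0.4674 -0.1599] [ 0.4679 -0.1623] dep [ 0.4792 -0.2203  0.1691]
wrist yel [263.8 263.5] [262 239   4  49 145] [ 0.4511 -0.1647] [ 0.4519 -0.167 ] dep [ 0.4726 -0.2225  0.1697]
wrist yel [237.6 305.2] [  61  298  319   13 3039] [ 0.4598 -0.1266] [ 0.4605 -0.1297] dep [ 0.4772 -0.2122  0.1765]
scene red [117.1 211.5] [109 204  18  16 151] [ 0.4808 -0.2353] [ 0.4838 -0.2353] dep [ 0.4299 -0.236  -0.0019]
scene yel [173.6 251.2] [171 248   6   7  35] [ 0.6141 -0.172 ] [ 0.6164 -0.1724] dep [ 0.6165 -0.1724  0.0701]
```

View pics/wrist3.png

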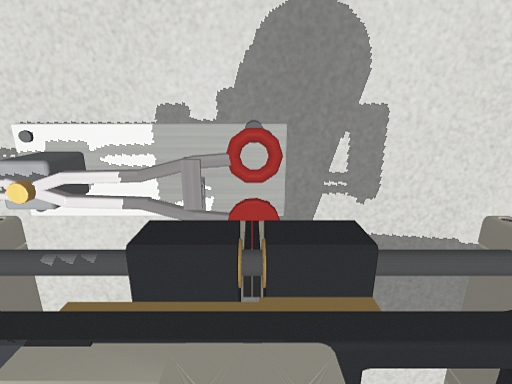

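View pics/scene3.png

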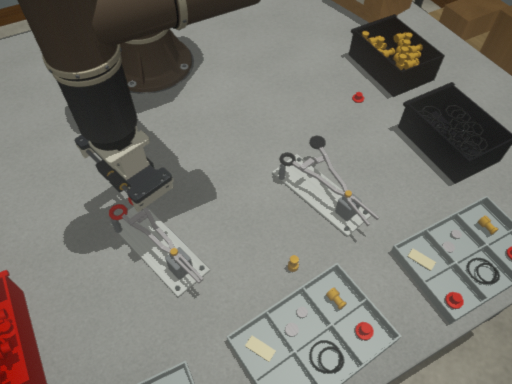

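The shut fingers are centred over the pad: the finger seam is at column 251 and the pad at column 253. The ring at (254,155) is well clear. The clamp is still shut, so I'll press straight down.

```bash
python3 -m handwheel '[[0,0,-1,0],[0,0,-0.8,0],[0,0,0,0],[0,0,0,0],[0,0,0,0]]'
python3 -m handwheel '[[0,0,-0.3,0],[0,0,-0.3,0],[0,0,-0.3,0],[0,0,0,0],[0,0,0,0],[0,0,0,0],[0,0,0,0]]'
python3 look.py 4 wrist
```

```text
t: 9.0
eef_pos: [0.4659, -0.1909, 0.2427]
ee_rot: [3.141, -0.0, -1.297]
force: [0.3, -0.3, 0.5]
width: 0.0004
t: 9.7
eef_pos: [0.4659, -0.1909, 0.2338]
ee_rot: [-3.141, -0.0, -1.297]
force: [-0.4, -0.6, -0.2]
width: 0.0006
9.7 [ 0.4659 -0.1909  0.2338] [-3.1414 -0.0001 -1.2968] [-0.4198 -0.6087 -0.1627] 0.0006233970332730663
wrist red [253.2 161.8] [ 220  131   66   63 2367] [ 0.4785 -0.2366] [ 0.4787 -0.2373] dep [ 0.4753 -0.2264  0.0076]
wrist red [251.  294.6] [243 276  16  26 118] [ 0.4575 -0.1575] [ 0.4583 -0.1604] dep [ 0.4645 -0.1827  0.1014]
wrist yel [239.4 263.3] [238 239   4  49 150] [ 0.4699 -0.1763] [ 0.4703 -0.1787] dep [ 0.4784 -0.2203  0.1413]
wrist yel [263.8 262.7] [262 239   4  49 143] [ 0.4562 -0.1806] [ 0.457  -0.1828] dep [ 0.4717 -0.2224  0.1412]
wrist yel [237.9 305.2] [  61  298  319   13 3053] [ 0.4633 -0.148 ] [ 0.4639 -0.1511] dep [ 0.4763 -0.212   0.1484]
```

View pics/wrist4.png

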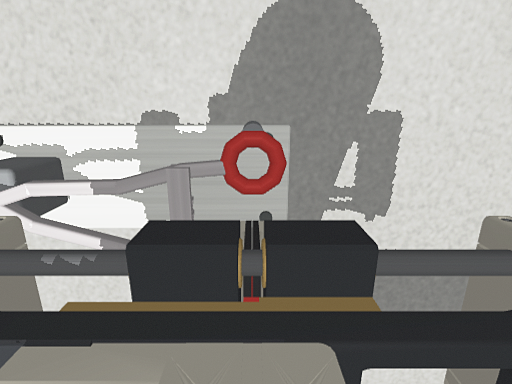

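The moving bar has swung away from the bridge and the pad has gone from under the fingers. I'll lift clear and check.

```bash
python3 -m handwheel '[[0,0,2,0],[0,0,3,0],[0,0,4,0],[0,0,4,0],[0,0,4,0],[0,0,0,0],[0,0,0,0],[0,0,0,0],[0,0,0,0],[0,0,0,0]]'
python3 look.py 5 wrist scene
```

```text
t: 10.75
eef_pos: [0.4657, -0.1909, 0.4026]
ee_rot: [3.14, 0.001, -1.297]
force: [0.5, 0.8, 0.5]
width: 0.0008
10.75 [ 0.4657 -0.1909  0.4026] [ 3.1396  0.0006 -1.2969] [0.5186 0.8469 0.4564] 0.0007933332460436546
wrist red [251.7 134.4] [237 119  31  32 545] [ 0.4782 -0.236 ] [ 0.4783 -0.2363] dep [ 0.4767 -0.2312  0.0085]
wrist red [242.6 204.4] [228 190  30  29 654] [ 0.4665 -0.1544] [ 0.4668 -0.1558] dep [ 0.4665 -0.1546  0.0665]
wrist yel [117.3 155.3] [111 150  14  12 101] [ 0.6176 -0.1728] [ 0.616 -0.174] dep [ 0.6157 -0.1742  0.0707]
scene red [154.2 190.5] [146 184  17  15 192] [ 0.4676 -0.1535] [ 0.4707 -0.1539] dep [ 0.4664 -0.1533  0.0644]
scene red [117.2 211.4] [109 204  18  16 149] [ 0.4807 -0.2351] [ 0.4837 -0.235 ] dep [ 0.43   -0.2358 -0.0015]
scene yel [173.6 251.2] [171 248   6   7  35] [ 0.6141 -0.172 ] [ 0.6164 -0.1724] dep [ 0.6164 -0.1724  0.0701]
```

View pics/scene5.png

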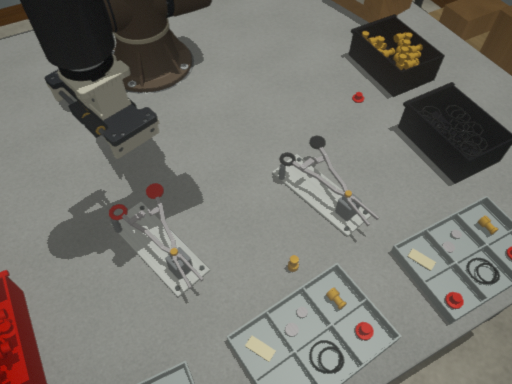

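The pad is back at scene pixel (154,190), the same as at the start, so the clamp is fully open. The hand is well above it.

```bash
python3 -c "
from station import arm
print(arm.job_done())"
```

```text
the job is handed in; nothing more can be done
None
```

The red clamp's catch works, and I handed the job in at about 11 s with the clamp open and the hand clear.

- **Squeeze:** I closed both bars at 35 N until the fingers were 24.4 mm apart. The wrist and scene pictures, taken 0.8 s or more after I let go, showed it still shut with nothing touching it.
- **Release:** I pressed the pad about 10 mm down with shut fingers and it sprang open.
- **Last check:** the scene camera has the pad back at its starting pixel (154,190), at about (0.467, -0.154) m. The fingertips are about 0.22 m above the bench, roughly 15 cm above the clamp.
- **Black clamp:** the hand never went near it, and it looks the same in the last scene picture.

The cameras differed by 2–3 mm on the clamp's position. The wrist force readings are too noisy to show the 1–1.5 N press, so I judged the press by height and by the pictures. No checks failed.

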